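# Refit a washer's keyed drive shaft and hold it down against its spring

## Task

A scrap of packing foam lies over the bore of the washer drive unit's pulley: put it in the grey bin. Then take the keyed shaft out of its wooden stand, lower it nose first into the hub, turn it until its key slips into the keyway, and push it fully home, collar down on the hub, against the spring in the bore. Finish while still gripping the shaft and pressing it home, so that a helper can fit the clip, and leave the other things on the table alone.

Things in the scene. Friction and masses are not known exactly. Their poses are not given: they have to be found in the camera images.
- offcut: White rigid packing-foam scrap, a stepped block: 52 mm (its x) by 36 mm (its y), 24 mm high, with a second step on top (30 by 36 mm, 14 mm high, centred 11 mm to -x), 38 mm high in all; 20 g. Origin: centre of the underside, z up. Starts flat on the hub's face, over the bore.
- bin: Grey open plastic bin, 160 by 160 mm outside, 100 mm high, walls and floor about 4 mm, fixed to the table to the robot's left or right (the stand is on the other side). Origin: centre of the underside.
- stand: Wooden block 90 by 90 mm, 85 mm high, fixed, with an upright 42 mm through hole in the middle, in which the shaft hangs by its collar. Origin: centre of the underside.
- shaft: Steel drive shaft, upright, nose down, 125 mm long, about 0.45 kg; it hangs in the stand with its origin 10 mm above the table, key within 0.65 rad of straight ahead (world +x). Origin: centre of the nose's end; z up to the head, x towards the key. Round, 20 mm, up to z = 75 mm (first 6 mm tapered down to 12 mm); 54 mm collar at z = 75 to 83 mm; square head above it.
- head (a point): Middle of the shaft's square head, by which to grip it: 26 by 26 mm, sides along the shaft's x and y, 42 mm high (shaft z = 83 to 125 mm). Lies at z = 104 mm on the shaft's axis; axes as the shaft's.
- key_end (a point): Lower end of the dark key on the shaft's +x side: 8 mm wide, running up from z = 22 mm to the collar, standing out to 17 mm from the axis. This point is at x = 13.5, z = 22 mm in the shaft's frame; axes as the shaft's.
- drive_unit: Washer drive unit, fixed: base plate 330 by 170 mm, gear case with a 140 mm aluminium belt pulley (upper side 72 mm above the table), grey motor 80 mm high 170 mm off to the unit's +x. Origin: on the pulley's upright axis at table height; +x to the motor. The pulley is stiff to turn (0.5 N m) and stays where left, whatever its angle; its angle is not reported.
- hub_mouth (a point): Centre of the bore in the flat face of the pulley's 64 mm steel hub, 90 mm above the table; axes as the drive unit's. Bore 23 mm wide, full-depth keyway 12 mm wide reaching 20 mm from the axis, open at the face. The keyway points within 0.6 rad (35 degrees) either way of the unit's +x, each time elsewhere: look from above or feel for it. It takes the key within about 0.1 rad.
- spring_top (a point): Top of the brass spring disc in the bore at rest, 35 mm above the table. Pushing it down takes 6 N at first, 13 N at the end; let go, it lifts the shaft. Out of line, the key's end stops on the hub's face with the shaft's origin 68 mm above the table; in line it drops in. Fully home the collar rests on the hub's face, shaft's origin 15 mm above the table.
- screwdriver: Bystander: black-handled screwdriver, 200 mm long, 26 mm high, lying on the table just beyond the bin or stand on the robot's right; origin under its middle.
- wrench: Bystander: flat steel wrench, 180 mm long, 8 mm high, lying on the table just beyond the bin or stand on the robot's left; origin under its middle.

How it is judged:
On the way, in this order (a step that is already met when the one before it is completed fails the run):
1. the foam scrap lies in the bin, let go (x of offcut in the frame of bin between -0.075 and 0.075 m and y of offcut in the frame of bin between -0.075 and 0.075 m and z of offcut in the frame of bin below 0.07 m and contact force between offcut and the fingers below 0.1 N), for 0.2 s.
2. the shaft's nose is in the bore (horizontal distance between shaft and hub_mouth below 0.005 m and angle between shaft's own z axis and vertical below 0.1 rad and z of shaft in the frame of hub_mouth below -0.008 m), for 0.1 s.
3. the key has slipped into the keyway (horizontal distance between shaft and hub_mouth below 0.005 m and angle between shaft's own z axis and vertical below 0.1 rad and z of shaft in the frame of hub_mouth below -0.028 m), for 0.1 s.
At the end, for the whole second after the job is handed in: The foam scrap is inside the bin (underside below 70 mm). The shaft is within 5 mm of the bore's axis and 0.1 rad of upright, its collar within 3.5 mm of the hub's face (fully home), and the fingers still press on it with more than 3 N, holding the spring down (x of offcut in the frame of bin between -0.075 and 0.075 m and y of offcut in the frame of bin between -0.075 and 0.075 m and z of offcut in the frame of bin below 0.07 m and horizontal distance between shaft and hub_mouth below 0.005 m and angle between shaft's own z axis and vertical below 0.1 rad and z of shaft in the frame of hub_mouth below -0.0715 m and contact force between shaft and the fingers above 3 N); the arm keeps its last pose, push and grip.
It fails at once if the screwdriver or the wrench is moved more than 30 mm (distance of any of screwdriver, wrench from where it was at the start of the episode above 0.03 m).
It also fails if it takes over 72 s, if anything falls off the work surface, if the arm or the gripper's body presses on something with over 40 N, if the wrist force passes 120 N, or if a joint passes its speed limit or range.

## Robot

A 6-joint arm with a two-finger parallel gripper is mounted at the origin on the work surface. World frame = base frame: x ahead of the robot, y to its left, z up, the work surface at z = 0. Lengths are in m, angles in rad, forces in N, time in s.
With the tool pointing down it reaches from about 0.25 to 0.8 m from the base axis. Payload 3.9 kg.
Tool frame: the origin (TCP) lies between the finger pads; the fingertips stand 11 mm ahead of it and the grasp point (between the pads) lies 8 mm behind it (bot.nose_length is the distance from the TCP to the fingertips, in m); x points along the fingers, y is the direction in which the jaws open and shut, and the axes are right-handed (so a half turn about x gives the same grasp; the last joint's range is limited). The gripper opens to 85 mm and grips with 20 to 120 N. Pads are 22 mm wide; open, the fingers measure 114 mm over their backs; the gripper's body (76 mm by 85 mm) begins 54 mm behind the grasp point. The pads swing forward as they close: fully open they stand 13 mm farther back than shut.
Start: joints at [-1.303, 0.26, -0.138, 1.173, 0, 1.571], TCP at [0.139, -0.506, 0.214] pointing down, gripper open.
Joint ranges: [-2.78, 2.78], [-0.83, 1.72], [-1.28, 1.37], [-1.9, 2.12], [-1.57, 1.48], [-3.14, 3.14]. Speed limits (rad/s): [2.57, 2.57, 3.14, 3.14, 3.14, 3.14].

## Interface

Orientations are given as a unit quaternion [w, x, y, z].
In Python, from station import monitor, imaging, workorder, bot gives the robot as it stands.
- The arm moves only by the tool arm_command, never from a script. Its argument "series" is a list of rows, each an object of numbers: "dx", "dy", "dz": the shift along the tool's x, y, z normalised to -1 to 1, where 1 is 100 mm; "wx", "wy", "wz": the turn, a rotation vector about the tool's x, y, z normalised to -1 to 1, where 1 is 90 degrees. A call has 1 to 10 rows; each row shifts and turns the pose as measured when the row begins, along the tool's axes as they then stand; what a row does not reach is not made up. A row lasts 1/12 s, in which the tool goes at most 41.7 mm and 7.16 degrees, less where a joint would pass 70% of its speed; a pose out of reach is approached as far as the arm can. A call with a number of a shift or a turn outside -1 to 1 is refused whole. A call with a gripper value outside its range is refused whole. "gripper" is the gripper's target within -1 to 1 (fully open at 1, half-way at 0, shut at -1), set as the call begins (left out, the last holds). The fingers move at their own pace and stop on an object; the grip force is fixed at half the most. Time passes only in rows, so rows that do not move let the fingers close. It gives the time, the measured TCP pose, the force and the opening at its end, in the units of the state.
- monitor.read_state(): the state, without advancing time (a new reading comes with each control period).
- imaging.capture(name): name is "side" or "top" or "wrist"; returns a dict with "pixels" (400x640x3 uint8, blue, green, red), "vfov" (degrees; the focal length in pixels is half the picture's height over the tangent of half this angle, whatever the lens; pixels are square), "cx", "cy" (the principal point, pixels), "extrinsics" (4x4, takes a point from camera to world coordinates). Camera axes: x right, y down, z forward; pixel columns grow to the right and rows downward; lengths in m; the calibration is good to about 2 mm. A picture is of the moment at which its call begins. There is no depth.
- workorder.finish_job(): hands the job in, once; it reports no verdict.
The state is a dict: "t": time; "joints": joint angles; "qvel": joint speeds; "effort": joint torques, N m; "tool_pos": TCP position; "orientation": TCP orientation; "ft_force": force on the tool from outside, world axes, zero at the start; "wrist_torque": the same for the moment, N m; "width": finger opening in m.
Only numpy, scipy, OpenCV 4.12 (cv2) and the standard library are available. Lean on these libraries where they do the work, as an engineer would, in place of code of your own. Each camera call takes 0.05 s, during which the arm holds its last target. There are 200 camera calls.

## Working session

There is one attempt and no reset: what is moved stays moved. The work goes in short steps, Python scripts to look and compute and a tool call to move; the robot and the scene stay as the last step left them, time stands still between calls to the robot, and variables do not carry over. Pictures are saved under pics/ and viewed, about 8 in all and at most 12, crops included, and the job is handed in when it is done.

Besides the shell and the picture viewer there is one more tool, called as name(argument=value, ...) on one line, values as JSON. arm_command: Moves the arm, as the interface text tells. Its arguments: {"type":"object","properties":{"series":{"type":"array","items":{"type":"object","properties":{"dx":{"type":"number","minimum":-1,"maximum":1},"dy":{"type":"number","minimum":-1,"maximum":1},"dz":{"type":"number","minimum":-1,"maximum":1},"wx":{"type":"number","minimum":-1,"maximum":1},"wy":{"type":"number","minimum":-1,"maximum":1},"wz":{"type":"number","minimum":-1,"maximum":1}}}},"gripper":{"type":"number"}},"required":["series"]}

```bash
mkdir -p pics; ls
cat > h.py <<'E'
import numpy as np, cv2
from station import monitor, imaging, workorder, bot
from scipy.spatial.transform import Rotation as R
def cap(name,fn):
    c=imaging.capture(name); cv2.imwrite('pics/'+fn+'.png',c['pixels'])
    np.savez('pics/'+fn+'.npz',E=c['extrinsics'],v=c['vfov'],cx=c['cx'],cy=c['cy']); return c
def ray(fn,u,v,z):
    d=np.load('pics/'+fn+'.npz'); E=d['E']; f=200/np.tan(np.radians(d['v'])/2)
    r=E[:3,:3]@np.array([(u-d['cx'])/f,(v-d['cy'])/f,1]); o=E[:3,3]
    return o+r*(z-o[2])/r[2]
def proj(fn,p):
    d=np.load('pics/'+fn+'.npz'); E=d['E']; f=200/np.tan(np.radians(d['v'])/2)
    q=E[:3,:3].T@(np.array(p)-E[:3,3]); return q[:2]/q[2]*f+[d['cx'],d['cy']]
def quat():
    s=monitor.read_state();w,x,y,z=s['orientation'];return s,R.from_quat([x,y,z,w])
E
python3 - <<'E'
from h import *
for n in('top','side'): 
    c=cap(n,n+'1'); print(n,c['vfov'],c['cx'],c['cy'],c['extrinsics'].round(3).tolist())
s,r=quat(); print(s, r.as_matrix().round(3))
E
```

```text
pics
top 44.85584241215912 316.86363246062115 203.5590155506738 [[-0.022, -0.996, 0.088, 0.421], [-1.0, 0.022, -0.006, 0.019], [0.004, -0.088, -0.996, 1.248], [0.0, 0.0, 0.0, 1.0]]
side 55.87028945349456 318.7690086540093 199.15386230220773 [[-0.999, 0.001, 0.04, 0.484], [-0.032, 0.573, -0.819, 0.696], [-0.024, -0.819, -0.573, 0.56], [0.0, 0.0, 0.0, 1.0]]
{'t': 0.1, 'joints': array([-1.30298112e+00,  2.60636306e-01, -1.39233626e-01,  1.17273964e+00,
        1.48435433e-06,  1.57080825e+00]), 'qvel': array([ 0.00122304, -0.00245021,  0.00290921,  0.00107686, -0.00017405,
       -0.00073989]), 'effort': array([-6.67561726e-04, -4.06507552e+01,  2.54527491e+01,  1.00542745e-02,
       -6.05208947e-05,  5.37757401e-06]), 'tool_pos': array([ 0.13875489, -0.50565093,  0.2134412 ]), 'orientation': array([-0.09376463, -0.7006918 , -0.09503544,  0.70086194]), 'ft_force': array([-0.32517773,  0.24913754, -0.30936228]), 'wrist_torque': array([0.02095342, 0.01591908, 0.04051295]), 'width': 0.08520219240738469} [[-0.     0.265 -0.964]
 [ 0.002 -0.964 -0.265]
 [-1.    -0.002 -0.   ]]
```

View pics/top1.png

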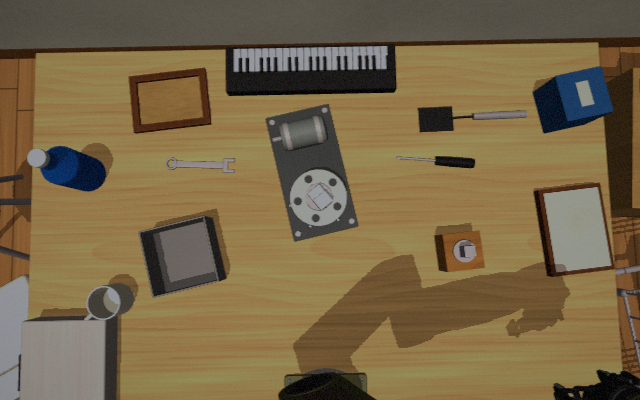

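The top view shows the foam on the pulley at about (319,196), the bin at (183,256), the stand and shaft at (463,251), the motor at (302,133), the wrench at (200,165) and the screwdriver at (437,160). I'll enlarge the foam and the shaft.

Run:
```python
import cv2,numpy as np
a=cv2.imread('pics/top1.png')
b=np.hstack([cv2.resize(a[160:230,284:354],(400,400),interpolation=3),cv2.resize(a[216:286,428:498],(400,400),interpolation=3)])
cv2.imwrite('pics/crop1.png',b)
```

```text
(no output)
```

View pics/crop1.png

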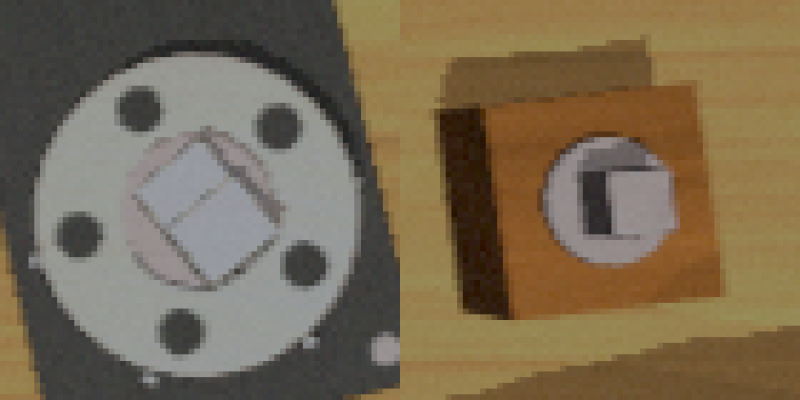

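The crop shows the foam's corners at (205,132), (133,192), (210,288) and (280,215). Its step line runs from (240,170) to (172,225), so the tall step is at the lower right. The shaft's head spans about (612–675, 170–235) in the right half.

Run:
```python
from h import *
np.set_printoptions(precision=4,suppress=True)
c=lambda x,y:(284+x/5.714-.5,160+y/5.714-.5); d=lambda x,y:(428+(x-400)/5.714-.5,216+y/5.714-.5)
for p,z in(((240,170),.128),((172,225),.128),((280,218),.128),((210,288),.128),((205,132),.114),((133,192),.114)): print('foam',ray('top1',*c(*p),z))
print('pulley',ray('top1',*c(197,215),.072))
for p in((612,170),(672,170),(676,230),(615,236)): print('head',ray('top1',*d(*p),.135))
print('collar',ray('top1',*d(610,200),.093))
for p in((487,107),(695,84),(723,295),(512,320)): print('stand',ray('top1',*d(*p),.085))
print('motor',ray('top1',302,133,.06)); 
for p in ((140,232),(214,216),(226,279),(153,296)): print('bin',ray('top1',*p,.1))
for p in ((266,119),(325,104),(357,227),(295,241)): print('plate',ray('top1',*p,.01))
```

```text
foam [ 0.5528 -0.0082  0.128 ]
foam [0.5309 0.02   0.128 ]
foam [ 0.5328 -0.024   0.128 ]
foam [0.5049 0.0051 0.128 ]
foam [0.5706 0.0056 0.114 ]
foam [0.5463 0.0358 0.114 ]
pulley [0.5405 0.0093 0.072 ]
head [ 0.4159 -0.3237  0.135 ]
head [ 0.4154 -0.3478  0.135 ]
head [ 0.3915 -0.3482  0.135 ]
head [ 0.3896 -0.3236  0.135 ]
collar [ 0.4033 -0.3352  0.093 ]
stand [ 0.4432 -0.2879  0.085 ]
stand [ 0.4509 -0.3758  0.085 ]
stand [ 0.3627 -0.383   0.085 ]
stand [ 0.3543 -0.2943  0.085 ]
motor [0.7032 0.0454 0.06  ]
bin [0.4639 0.4319 0.1   ]
bin [0.498  0.2571 0.1   ]
bin [0.3494 0.2295 0.1   ]
bin [0.3139 0.4001 0.1   ]
plate [0.7541 0.1395 0.01  ]
plate [ 0.7908 -0.0151  0.01  ]
plate [ 0.4679 -0.0893  0.01  ]
plate [0.4357 0.0698 0.01  ]
```

arm_command(series=[{"wx": -0.0625}, {"wx": -0.0625}, {"wx": -0.0625}, {"wx": -0.0625}, {"dy": -0.1, "dz": -0.39}, {"dy": -0.1, "dz": -0.39}, {"dy": -0.1, "dz": -0.39}, {"dy": -0.1, "dz": -0.39}, {"dy": -0.1, "dz": -0.39}, {"dy": -0.1, "dz": -0.39}], gripper=1)

```text
invalid input
```

```bash
cat >> h.py <<'E'
def to(x,y,z,yaw):
    "remaining move in tool axes/units; yaw = wanted world angle of tool y (deg), tool x down"
    s,r=quat(); M=r.as_matrix(); a=np.radians(yaw)
    Y=np.array([np.cos(a),np.sin(a),0]);X=np.array([0,0,-1.]);G=np.c_[X,Y,np.cross(X,Y)]
    d=np.array([x,y,z])-s['tool_pos']
    print('t',round(s['t'],2),'pos',s['tool_pos'].round(4),'yaw',round(np.degrees(np.arctan2(M[1,1],M[0,1])),2),'w',round(s['width'],4),'F',s['ft_force'].round(1))
    print(' shift',(M.T@d/.1).round(3),'in goal axes',(G.T@d/.1).round(3),'turn',((r.inv()*R.from_matrix(G)).as_rotvec()/(np.pi/2)).round(4))
E
python3 -c "
from h import *
to(.530,-.002,.19,-52.2)"
```

```text
t 0.1 pos [ 0.1388 -0.5057  0.2134] yaw -74.66 w 0.0852 F [-0.3  0.2 -0.3]
 shift [ 0.241 -3.821 -5.106] in goal axes [ 0.234 -1.582 -6.178] turn [-2.495e-01 -2.000e-04  1.100e-03]
```

arm_command(series=[{"dx": 0, "dy": 0, "dz": 0, "wx": -0.0625, "wy": 0, "wz": 0}, {"dx": 0, "dy": 0, "dz": 0, "wx": -0.0625, "wy": 0, "wz": 0}, {"dx": 0, "dy": 0, "dz": 0, "wx": -0.0625, "wy": 0, "wz": 0}, {"dx": 0, "dy": 0, "dz": 0, "wx": -0.0625, "wy": 0, "wz": 0}, {"dx": 0, "dy": -0.1, "dz": -0.39, "wx": 0, "wy": 0, "wz": 0}, {"dx": 0, "dy": -0.1, "dz": -0.39, "wx": 0, "wy": 0, "wz": 0}, {"dx": 0, "dy": -0.1, "dz": -0.39, "wx": 0, "wy": 0, "wz": 0}, {"dx": 0, "dy": -0.1, "dz": -0.39, "wx": 0, "wy": 0, "wz": 0}, {"dx": 0, "dy": -0.1, "dz": -0.39, "wx": 0, "wy": 0, "wz": 0}, {"dx": 0, "dy": -0.1, "dz": -0.39, "wx": 0, "wy": 0, "wz": 0}], gripper=1.0)

```text
t: 0.93
tool_pos: [0.2831, -0.3101, 0.2083]
orientation: [-0.228, -0.668, -0.233, 0.669]
ft_force: [0.7, -0.1, 0.0]
width: 0.0853
```

arm_command(series=[{"dx": 0, "dy": -0.1, "dz": -0.39, "wx": 0, "wy": 0, "wz": 0}, {"dx": 0, "dy": -0.1, "dz": -0.39, "wx": 0, "wy": 0, "wz": 0}, {"dx": 0, "dy": -0.1, "dz": -0.39, "wx": 0, "wy": 0, "wz": 0}, {"dx": 0, "dy": -0.1, "dz": -0.39, "wx": 0, "wy": 0, "wz": 0}, {"dx": 0, "dy": -0.1, "dz": -0.39, "wx": 0, "wy": 0, "wz": 0}, {"dx": 0, "dy": -0.1, "dz": -0.39, "wx": 0, "wy": 0, "wz": 0}, {"dx": 0, "dy": -0.1, "dz": -0.39, "wx": 0, "wy": 0, "wz": 0}, {"dx": 0, "dy": -0.1, "dz": -0.39, "wx": 0, "wy": 0, "wz": 0}, {"dx": 0, "dy": -0.1, "dz": -0.39, "wx": 0, "wy": 0, "wz": 0}])

```text
t: 1.68
tool_pos: [0.506, -0.0082, 0.2072]
orientation: [-0.228, -0.667, -0.234, 0.67]
ft_force: [0.8, -0.7, -0.0]
width: 0.0856
```

```bash
python3 -c "
from h import *
to(.530,-.002,.19,-52.2); cap('wrist','w1')"
```

```text
t 1.68 pos [ 0.506  -0.0082  0.2072] yaw -51.92 w 0.0856 F [ 0.8 -0.7 -0. ]
 shift [ 0.17   0.101 -0.228] in goal axes [ 0.172  0.098 -0.228] turn [0.0031 0.0013 0.0061]
```

View pics/w1.png

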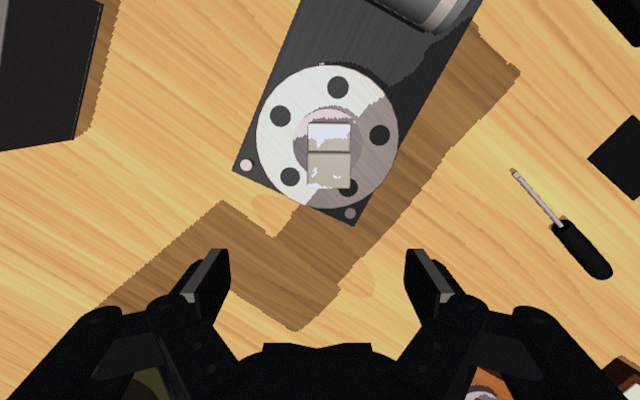

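The wrist picture shows the foam square with the jaws: the tall step's top spans (308–350, 152–188), and the hub is at about (328,143).

```bash
python3 -c "
from h import *
print(ray('w1',329.5,170,.128),ray('w1',328,137,.072),ray('w1',308,188,.128),ray('w1',350,188,.128),ray('w1',308,152,.128))
to(.530,-.002,.106,-52.2)"
```

```text
[ 0.53052746 -0.00148716  0.128     ] [0.54599595 0.01068065 0.072     ] [0.5077166  0.00289715 0.128     ] [ 0.52917013 -0.02425913  0.128     ] [0.53134517 0.02111217 0.128     ]
t 1.73 pos [ 0.5115 -0.0023  0.2069] yaw -51.59 w 0.0853 F [ 6.3  4.  -0.4]
 shift [ 1.009  0.123 -0.141] in goal axes [ 1.009  0.111 -0.148] turn [ 0.0068 -0.0036  0.0069]
```

arm_command(series=[{"dx": 0, "dy": 0.11, "dz": -0.14, "wx": 0.005, "wy": 0, "wz": 0.006}, {"dx": 0.25, "dy": 0, "dz": 0, "wx": 0, "wy": 0, "wz": 0}, {"dx": 0.25, "dy": 0, "dz": 0, "wx": 0, "wy": 0, "wz": 0}, {"dx": 0.2, "dy": 0, "dz": 0, "wx": 0, "wy": 0, "wz": 0}, {"dx": 0, "dy": 0, "dz": 0, "wx": 0, "wy": 0, "wz": 0}])

```text
t: 2.15
tool_pos: [0.5339, 0.0038, 0.1337]
orientation: [0.233, 0.67, 0.235, -0.665]
ft_force: [-1.3, 0.6, -1.0]
width: 0.0853
```

```bash
python3 -c "
from h import *
to(.5305,-.0015,.106,-52.2)"
```

```text
t 2.15 pos [0.5339 0.0038 0.1337] yaw -51.4 w 0.0853 F [-1.3  0.6 -1. ]
 shift [0.277 0.02  0.062] in goal axes [0.277 0.021 0.059] turn [ 0.0089 -0.0048  0.    ]
```

arm_command(series=[{"dx": 0.15, "dy": 0.02, "dz": 0.06, "wx": 0.009, "wy": -0.004, "wz": 0}, {"dx": 0.13, "dy": 0, "dz": 0, "wx": 0, "wy": 0, "wz": 0}, {"dx": 0, "dy": 0, "dz": 0, "wx": 0, "wy": 0, "wz": 0}])

```text
t: 2.4
tool_pos: [0.5294, -0.002, 0.1051]
orientation: [-0.228, -0.669, -0.229, 0.67]
ft_force: [-0.2, -0.2, 0.7]
width: 0.0855
```

```bash
python3 -c "
from h import *
to(.5305,-.0015,.106,-52.2)"
```

```text
t 2.4 pos [ 0.5294 -0.002   0.1051] yaw -52.24 w 0.0855 F [-0.2 -0.2  0.7]
 shift [-0.009  0.003 -0.012] in goal axes [-0.009  0.003 -0.012] turn [-0.0004  0.0006  0.001 ]
```

arm_command(series=[{"dx": 0, "dy": 0, "dz": 0, "wx": 0, "wy": 0, "wz": 0}, {"dx": 0, "dy": 0, "dz": 0, "wx": 0, "wy": 0, "wz": 0}, {"dx": 0, "dy": 0, "dz": 0, "wx": 0, "wy": 0, "wz": 0}, {"dx": 0, "dy": 0, "dz": 0, "wx": 0, "wy": 0, "wz": 0}, {"dx": 0, "dy": 0, "dz": 0, "wx": 0, "wy": 0, "wz": 0}, {"dx": 0, "dy": 0, "dz": 0, "wx": 0, "wy": 0, "wz": 0}, {"dx": 0, "dy": 0, "dz": 0, "wx": 0, "wy": 0, "wz": 0}, {"dx": 0, "dy": 0, "dz": 0, "wx": 0, "wy": 0, "wz": 0}], gripper=-1)

```text
t: 3.07
tool_pos: [0.5323, -0.0028, 0.1113]
orientation: [0.229, 0.671, 0.228, -0.667]
ft_force: [0.1, -0.5, -0.8]
width: 0.0311
```

arm_command(series=[{"dx": -0.2, "dy": 0, "dz": 0, "wx": 0, "wy": 0, "wz": 0}, {"dx": -0.3, "dy": 0, "dz": 0, "wx": 0, "wy": 0, "wz": 0}, {"dx": -0.3, "dy": 0, "dz": 0, "wx": 0, "wy": 0, "wz": 0}, {"dx": -0.3, "dy": 0, "dz": 0, "wx": 0, "wy": 0, "wz": 0}, {"dx": 0, "dy": 0, "dz": 0, "wx": 0, "wy": 0, "wz": 0}, {"dx": 0, "dy": 0, "dz": 0, "wx": 0, "wy": 0, "wz": 0}])

```text
t: 3.57
tool_pos: [0.5294, -0.0027, 0.2238]
orientation: [0.228, 0.669, 0.229, -0.669]
ft_force: [-0.5, -0.6, -0.7]
width: 0.0306
```

```bash
python3 -c "
from h import *
to(.404,.334,.22,-52.2); cap('wrist','w2')"
```

```text
t 3.57 pos [ 0.5294 -0.0027  0.2238] yaw -52.26 w 0.0306 F [-0.5 -0.6 -0.7]
 shift [ 0.04  -3.43  -1.069] in goal axes [ 0.038 -3.429 -1.072] turn [-0.0007 -0.0002  0.0003]
```

View pics/w2.png

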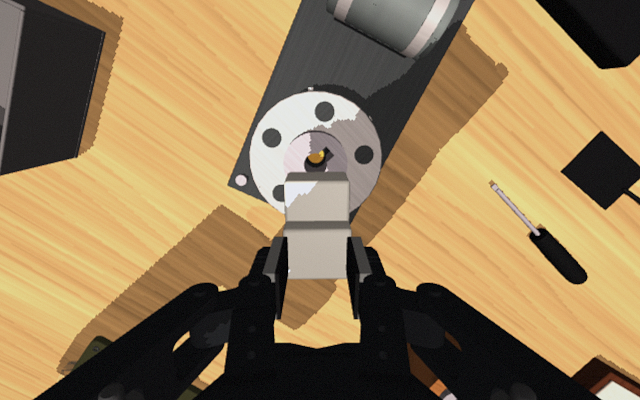

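The foam is held between the pads and clear of the hub. The bore with its brass disc is visible at (316,158), with the keyway towards the upper right. Next I carry the foam to the bin.

arm_command(series=[{"dx": 0, "dy": -0.38, "dz": -0.12, "wx": 0, "wy": 0, "wz": 0}, {"dx": 0, "dy": -0.38, "dz": -0.12, "wx": 0, "wy": 0, "wz": 0}, {"dx": 0, "dy": -0.38, "dz": -0.12, "wx": 0, "wy": 0, "wz": 0}, {"dx": 0, "dy": -0.38, "dz": -0.12, "wx": 0, "wy": 0, "wz": 0}, {"dx": 0, "dy": -0.38, "dz": -0.12, "wx": 0, "wy": 0, "wz": 0}, {"dx": 0, "dy": -0.38, "dz": -0.12, "wx": 0, "wy": 0, "wz": 0}, {"dx": 0, "dy": -0.38, "dz": -0.12, "wx": 0, "wy": 0, "wz": 0}, {"dx": 0, "dy": -0.38, "dz": -0.12, "wx": 0, "wy": 0, "wz": 0}, {"dx": 0, "dy": -0.3, "dz": -0.1, "wx": 0, "wy": 0, "wz": 0}, {"dx": 0, "dy": 0, "dz": 0, "wx": 0, "wy": 0, "wz": 0}])

```text
t: 4.45
tool_pos: [0.4095, 0.3274, 0.2105]
orientation: [-0.23, -0.662, -0.234, 0.673]
ft_force: [1.0, 0.1, -1.0]
width: 0.0308
```

```bash
python3 -c "
from h import *
to(.404,.334,.11,-52.2)"
```

```text
t 4.45 pos [0.4095 0.3274 0.2105] yaw -51.69 w 0.0308 F [ 1.   0.1 -1. ]
 shift [ 1.005 -0.075 -0.01 ] in goal axes [ 1.005 -0.086  0.003] turn [0.0057 0.008  0.0068]
```

arm_command(series=[{"dx": 0, "dy": -0.05, "dz": 0, "wx": 0.005, "wy": 0.008, "wz": 0.006}, {"dx": 0.3, "dy": 0, "dz": 0, "wx": 0, "wy": 0, "wz": 0}, {"dx": 0.3, "dy": 0, "dz": 0, "wx": 0, "wy": 0, "wz": 0}, {"dx": 0.3, "dy": 0, "dz": 0, "wx": 0, "wy": 0, "wz": 0}, {"dx": 0.25, "dy": 0, "dz": 0, "wx": 0, "wy": 0, "wz": 0}, {"dx": 0, "dy": 0, "dz": 0, "wx": 0, "wy": 0, "wz": 0}])

```text
t: 4.95
tool_pos: [0.4095, 0.3223, 0.089]
orientation: [-0.23, -0.668, -0.232, 0.668]
ft_force: [-0.9, -0.7, -0.6]
width: 0.0304
```

arm_command(series=[{"dx": 0, "dy": 0, "dz": 0, "wx": 0, "wy": 0, "wz": 0}, {"dx": 0, "dy": 0, "dz": 0, "wx": 0, "wy": 0, "wz": 0}, {"dx": 0, "dy": 0, "dz": 0, "wx": 0, "wy": 0, "wz": 0}, {"dx": 0, "dy": 0, "dz": 0, "wx": 0, "wy": 0, "wz": 0}, {"dx": 0, "dy": 0, "dz": 0, "wx": 0, "wy": 0, "wz": 0}, {"dx": 0, "dy": 0, "dz": 0, "wx": 0, "wy": 0, "wz": 0}, {"dx": -0.2, "dy": 0, "dz": 0, "wx": 0, "wy": 0, "wz": 0}, {"dx": -0.35, "dy": 0, "dz": 0, "wx": 0, "wy": 0, "wz": 0}, {"dx": -0.35, "dy": 0, "dz": 0, "wx": 0, "wy": 0, "wz": 0}, {"dx": -0.35, "dy": 0, "dz": 0, "wx": 0, "wy": 0, "wz": 0}], gripper=0.4)

```text
t: 5.78
tool_pos: [0.4081, 0.3167, 0.2176]
orientation: [-0.23, -0.666, -0.228, 0.672]
ft_force: [1.1, 0.4, 0.3]
width: 0.0594
```

```bash
python3 -c "
from h import *
to(.474,-.026,.25,2); cap('top','top2')
a=cv2.imread('pics/top2.png')
d=np.load('pics/w2.npz');b=cv2.imread('pics/w2.png')[100:220,240:400]
cv2.imwrite('pics/crop2.png',np.hstack([cv2.resize(a[200:310,120:250],(400,338)),cv2.resize(b,(400,338),interpolation=3)]))"
```

```text
t 5.78 pos [0.4081 0.3167 0.2176] yaw -52.19 w 0.0594 F [1.1 0.4 0.3]
 shift [-0.314  3.112  1.582] in goal axes [-0.324  0.539  3.448] turn [-0.6021  0.0042  0.0025]
```

View pics/crop2.png

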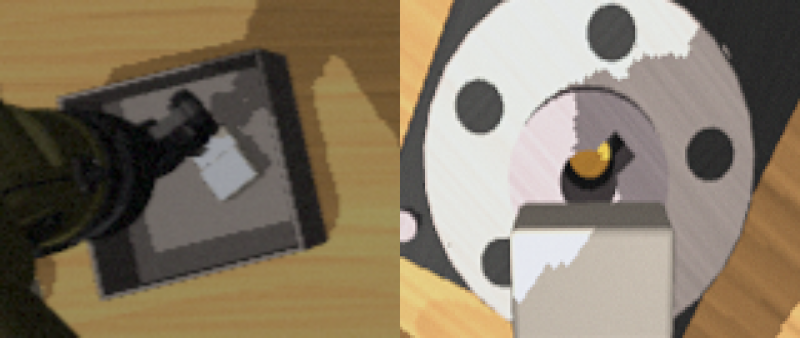

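The foam lies well inside the bin at (225,165) in the left half, let go. In the wrist crop the keyway points to the upper right of the bore. I'll turn and move above the hub for a clean look.

arm_command(series=[{"dx": 0, "dy": 0, "dz": 0, "wx": -0.076, "wy": 0, "wz": 0}, {"dx": 0, "dy": 0, "dz": 0, "wx": -0.076, "wy": 0, "wz": 0}, {"dx": 0, "dy": 0, "dz": 0, "wx": -0.076, "wy": 0, "wz": 0}, {"dx": 0, "dy": 0, "dz": 0, "wx": -0.076, "wy": 0, "wz": 0}, {"dx": 0, "dy": 0, "dz": 0, "wx": -0.076, "wy": 0, "wz": 0}, {"dx": 0, "dy": 0, "dz": 0, "wx": -0.076, "wy": 0, "wz": 0}, {"dx": 0, "dy": 0, "dz": 0, "wx": -0.076, "wy": 0, "wz": 0}, {"dx": 0, "dy": 0, "dz": 0, "wx": -0.07, "wy": 0, "wz": 0}], gripper=1)

```text
t: 6.5
tool_pos: [0.4177, 0.3253, 0.2381]
orientation: [0.521, 0.492, 0.517, -0.469]
ft_force: [-0.1, 0.7, -0.5]
width: 0.0854
```

arm_command(series=[{"dx": 0, "dy": 0.14, "dz": 0.38, "wx": 0, "wy": 0, "wz": 0}, {"dx": 0, "dy": 0.14, "dz": 0.38, "wx": 0, "wy": 0, "wz": 0}, {"dx": 0, "dy": 0.14, "dz": 0.38, "wx": 0, "wy": 0, "wz": 0}, {"dx": 0, "dy": 0.14, "dz": 0.38, "wx": 0, "wy": 0, "wz": 0}, {"dx": 0, "dy": 0.14, "dz": 0.38, "wx": 0, "wy": 0, "wz": 0}, {"dx": 0, "dy": 0.14, "dz": 0.38, "wx": 0, "wy": 0, "wz": 0}, {"dx": 0, "dy": 0.14, "dz": 0.38, "wx": 0, "wy": 0, "wz": 0}, {"dx": 0, "dy": 0.14, "dz": 0.38, "wx": 0, "wy": 0, "wz": 0}, {"dx": 0, "dy": 0.14, "dz": 0.38, "wx": 0, "wy": 0, "wz": 0}, {"dx": 0, "dy": 0, "dz": 0, "wx": 0, "wy": 0, "wz": 0}])

```text
t: 7.33
tool_pos: [0.5838, -0.0101, 0.2409]
orientation: [0.529, 0.493, 0.518, -0.457]
ft_force: [-0.2, -0.4, -0.4]
width: 0.0853
```

```bash
python3 -c "
from h import *
to(.54,-.03,.22,2)"
```

```text
t 7.33 pos [ 0.5838 -0.0101  0.2409] yaw 5.49 w 0.0853 F [-0.2 -0.4 -0.4]
 shift [ 0.183 -0.465  0.16 ] in goal axes [ 0.209 -0.445  0.184] turn [ 0.0391 -0.0151 -0.0304]
```

arm_command(series=[{"dx": 0.2, "dy": -0.35, "dz": 0.18, "wx": 0.039, "wy": -0.015, "wz": -0.03}, {"dx": 0, "dy": -0.1, "dz": 0, "wx": 0, "wy": 0, "wz": 0}, {"dx": 0, "dy": 0, "dz": 0, "wx": 0, "wy": 0, "wz": 0}, {"dx": 0, "dy": 0, "dz": 0, "wx": 0, "wy": 0, "wz": 0}])

```text
t: 7.67
tool_pos: [0.5458, -0.0323, 0.2213]
orientation: [0.508, 0.494, 0.505, -0.492]
ft_force: [-0.0, 1.0, -0.2]
width: 0.0853
```

```bash
python3 -c "
from h import *
to(.54,-.03,.22,2); c=cap('wrist','w3')
u,v=proj('w3',[.5415,.01,.09]).astype(int);print(u,v)
u0,v0=u-50,v-40
cv2.imwrite('pics/crop3.png',cv2.resize(c['pixels'][v0:v0+80,u0:u0+100],(800,640)[:2] if 0 else (750,600),interpolation=3)); print(u0,v0)"
```

```text
t 7.67 pos [ 0.5458 -0.0323  0.2213] yaw 1.56 w 0.0853 F [-0.   1.  -0.2]
 shift [ 0.012 -0.058 -0.024] in goal axes [ 0.013 -0.057 -0.025] turn [-0.0049  0.0003 -0.0034]
311 137
261 97
```

View pics/crop3.png

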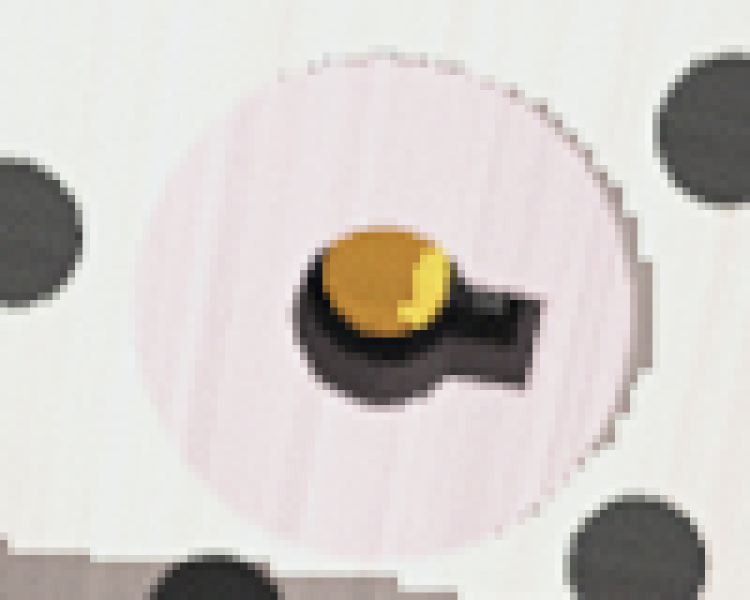

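The crop shows the bore at the face centred on about (383,317) with a radius of 89 px. The keyway's end corners are at (545,298) and (527,387), which is 155 px or 20 mm out, as specified.

```bash
python3 -c "
from h import *
f=lambda x,y: ray('w3',261+x/7.5-.5,97+y/7.5-.5,.09)
c=f(383,317);a=f(545,298);b=f(527,387);print(c,f(383,306),a,b)
m=(a+b)/2-c;print(np.linalg.norm(m),np.degrees(np.arctan2(m[1],m[0])));e=a-b;print(np.linalg.norm(e),np.degrees(np.arctan2(e[1],e[0]))-90)
for y in(294,350): 
  p=f(444 if y<300 else 444,y)
e1=f(545,298)-f(480,285);e2=f(527,387)-f(450,378)
for e in(e1,e2):print(np.degrees(np.arctan2(e[1],e[0])))
to(.403,-.310,.22,1)
"
```

```text
[0.54165083 0.00900029 0.09      ] [0.54161913 0.01038782 0.09      ] [0.56219711 0.01195889 0.09      ] [0.56038361 0.00057842 0.09      ]
0.0198285871870499 -7.918385819839872
0.011524058274383919 -9.054040696916985
-9.574414373924279
-5.099362234063308
t 7.72 pos [ 0.5462 -0.032   0.2217] yaw 1.59 w 0.0851 F [ 0.6 -0.1  0.7]
 shift [ 0.009 -1.509  2.739] in goal axes [ 0.017 -1.48   2.755] turn [ 0.0065  0.0002 -0.0041]
```

arm_command(series=[{"dx": 0, "dy": -0.16, "dz": 0.36, "wx": 0.006, "wy": 0, "wz": -0.004}, {"dx": 0, "dy": -0.16, "dz": 0.36, "wx": 0, "wy": 0, "wz": 0}, {"dx": 0, "dy": -0.16, "dz": 0.36, "wx": 0, "wy": 0, "wz": 0}, {"dx": 0, "dy": -0.16, "dz": 0.36, "wx": 0, "wy": 0, "wz": 0}, {"dx": 0, "dy": -0.16, "dz": 0.36, "wx": 0, "wy": 0, "wz": 0}, {"dx": 0, "dy": -0.16, "dz": 0.36, "wx": 0, "wy": 0, "wz": 0}, {"dx": 0, "dy": -0.16, "dz": 0.36, "wx": 0, "wy": 0, "wz": 0}, {"dx": 0, "dy": -0.16, "dz": 0.36, "wx": 0, "wy": 0, "wz": 0}, {"dx": 0, "dy": -0.1, "dz": 0.3, "wx": 0, "wy": 0, "wz": 0}, {"dx": 0, "dy": 0, "dz": 0, "wx": 0, "wy": 0, "wz": 0}])

```text
t: 8.55
tool_pos: [0.43, -0.36, 0.2294]
orientation: [0.521, 0.492, 0.503, -0.483]
ft_force: [0.4, 0.2, -0.3]
width: 0.0854
```

```bash
python3 -c "
from h import *
to(.403,-.355,.22,1)"
```

```text
t 8.55 pos [ 0.43   -0.36    0.2294] yaw 2.78 w 0.0854 F [ 0.4  0.2 -0.3]
 shift [ 0.085 -0.27  -0.064] in goal axes [ 0.094 -0.269 -0.055] turn [ 0.0197  0.006  -0.018 ]
```

arm_command(series=[{"dx": 0.09, "dy": -0.27, "dz": 0, "wx": 0.02, "wy": 0.006, "wz": -0.018}, {"dx": 0, "dy": 0, "dz": 0, "wx": 0, "wy": 0, "wz": 0}, {"dx": 0, "dy": 0, "dz": 0, "wx": 0, "wy": 0, "wz": 0}])

```text
t: 8.8
tool_pos: [0.4063, -0.3634, 0.2217]
orientation: [0.506, 0.497, 0.502, -0.495]
ft_force: [0.2, 0.3, 0.8]
width: 0.0854
```

```bash
python3 -c "
from h import *
to(.403,-.336,.13,1); c=cap('wrist','w4')
u,v=proj('w4',[.403,-.336,.135]).astype(int)
u0,v0=u-50,max(0,v-40);print(u0,v0)
cv2.imwrite('pics/crop4.png',cv2.resize(c['pixels'][v0:v0+80,u0:u0+100],(750,600),interpolation=3))"
```

```text
t 8.8 pos [ 0.4063 -0.3634  0.2217] yaw 0.91 w 0.0854 F [0.2 0.3 0.8]
 shift [ 0.916 -0.034 -0.278] in goal axes [ 0.917 -0.028 -0.274] turn [-0.001   0.0022 -0.0038]
261 122
```

View pics/crop4.png

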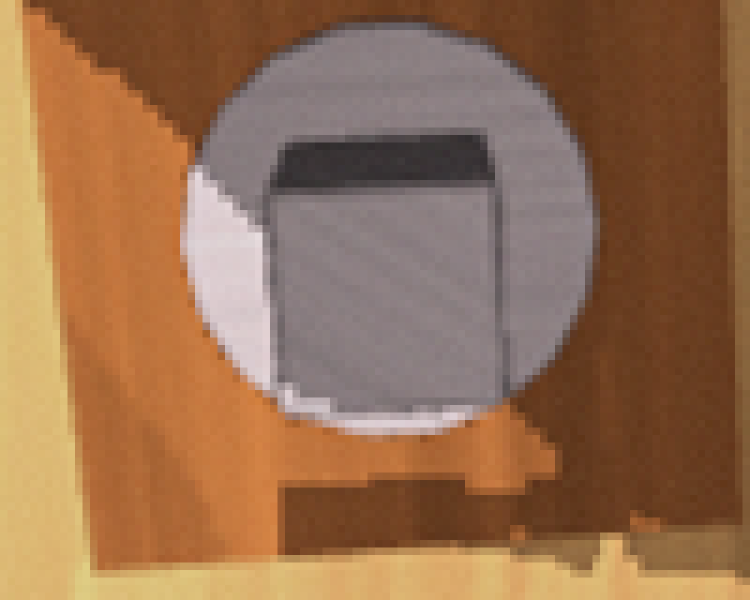

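The crop shows the head's top corners at (270,190), (495,183), (506,402) and (282,411), square to about 2° with the picture.

```bash
python3 -c "
from h import *
f=lambda x,y: ray('w4',261+x/7.5-.5,122+y/7.5-.5,.135)
P=[f(*p) for p in((270,190),(495,183),(506,402),(282,411))];print(np.mean(P,0))
for a,b,o in((0,1,0),(3,2,0),(3,0,90),(2,1,90)):
  e=P[b]-P[a];print(np.linalg.norm(e),np.degrees(np.arctan2(e[1],e[0]))-o)
to(*np.mean(P,0)[:2],.112,2)"
```

```text
[ 0.40383381 -0.33516177  0.135     ]
0.024460880008815196 2.6908214450227503
0.025105142119538466 3.242433478736811
0.024758125382432196 2.9017267420588837
0.024527255215688912 4.406249109523699
t 8.85 pos [ 0.4059 -0.3629  0.2215] yaw 0.94 w 0.0852 F [-0.6 -0.2 -0.2]
 shift [ 1.094 -0.022 -0.281] in goal axes [ 1.095 -0.011 -0.278] turn [-0.0118  0.0019 -0.003 ]
```

arm_command(series=[{"dx": 0, "dy": -0.01, "dz": -0.28, "wx": -0.023, "wy": 0.002, "wz": -0.003}, {"dx": 0.2, "dy": 0, "dz": 0, "wx": 0, "wy": 0, "wz": 0}, {"dx": 0.2, "dy": 0, "dz": 0, "wx": 0, "wy": 0, "wz": 0}, {"dx": 0, "dy": 0, "dz": 0, "wx": 0, "wy": 0, "wz": 0}])

```text
t: 9.18
tool_pos: [0.4114, -0.3322, 0.1841]
orientation: [0.519, 0.485, 0.512, -0.483]
ft_force: [-0.9, 0.7, -0.4]
width: 0.0856
```

```bash
python3 -c "
from h import *
to(.4038,-.3352,.110,3)"
```

```text
t 9.18 pos [ 0.4114 -0.3322  0.1841] yaw 3.59 w 0.0856 F [-0.9  0.7 -0.4]
 shift [ 0.74  -0.084  0.022] in goal axes [ 0.741 -0.077  0.026] turn [ 0.0065  0.0032 -0.0058]
```

arm_command(series=[{"dx": 0.2, "dy": -0.08, "dz": 0.025, "wx": 0.006, "wy": 0.003, "wz": -0.006}, {"dx": 0.2, "dy": 0, "dz": 0, "wx": 0, "wy": 0, "wz": 0}, {"dx": 0.2, "dy": 0, "dz": 0, "wx": 0, "wy": 0, "wz": 0}, {"dx": 0.1, "dy": 0, "dz": 0, "wx": 0, "wy": 0, "wz": 0}, {"dx": 0, "dy": 0, "dz": 0, "wx": 0, "wy": 0, "wz": 0}])

```text
t: 9.6
tool_pos: [0.4117, -0.3339, 0.1177]
orientation: [0.519, 0.485, 0.512, -0.483]
ft_force: [0.2, 0.2, -0.5]
width: 0.0853
```

```bash
python3 -c "
from h import *
to(.4038,-.3352,.110,3)"
```

```text
t 9.6 pos [ 0.4117 -0.3339  0.1177] yaw 3.62 w 0.0853 F [ 0.2  0.2 -0.5]
 shift [ 0.077 -0.08   0.007] in goal axes [ 0.077 -0.08   0.009] turn [ 0.0069  0.004  -0.0057]
```

arm_command(series=[{"dx": 0.07, "dy": -0.08, "dz": 0.01, "wx": 0.007, "wy": 0.004, "wz": -0.006}, {"dx": 0, "dy": 0, "dz": 0, "wx": 0, "wy": 0, "wz": 0}, {"dx": 0, "dy": 0, "dz": 0, "wx": 0, "wy": 0, "wz": 0}])

```text
t: 9.85
tool_pos: [0.4061, -0.3357, 0.1129]
orientation: [0.514, 0.486, 0.513, -0.486]
ft_force: [-1.1, 0.5, 0.3]
width: 0.0853
```

```bash
python3 -c "
from h import *
to(.4038,-.3352,.110,3)"
```

```text
t 9.85 pos [ 0.4061 -0.3357  0.1129] yaw 3.11 w 0.0853 F [-1.1  0.5  0.3]
 shift [ 0.029 -0.023 -0.006] in goal axes [ 0.029 -0.023 -0.006] turn [ 0.0012  0.0011 -0.0011]
```

arm_command(series=[{"dx": 0.04, "dy": -0.025, "dz": 0, "wx": 0, "wy": 0, "wz": 0}, {"dx": 0, "dy": 0, "dz": 0, "wx": 0, "wy": 0, "wz": 0}, {"dx": 0, "dy": 0, "dz": 0, "wx": 0, "wy": 0, "wz": 0}, {"dx": 0, "dy": 0, "dz": 0, "wx": 0, "wy": 0, "wz": 0}, {"dx": 0, "dy": 0, "dz": 0, "wx": 0, "wy": 0, "wz": 0}, {"dx": 0, "dy": 0, "dz": 0, "wx": 0, "wy": 0, "wz": 0}, {"dx": 0, "dy": 0, "dz": 0, "wx": 0, "wy": 0, "wz": 0}, {"dx": 0, "dy": 0, "dz": 0, "wx": 0, "wy": 0, "wz": 0}, {"dx": 0, "dy": 0, "dz": 0, "wx": 0, "wy": 0, "wz": 0}], gripper=-1)

```text
t: 10.6
tool_pos: [0.4045, -0.3373, 0.1118]
orientation: [0.516, 0.486, 0.511, -0.486]
ft_force: [-0.7, -0.0, 1.1]
width: 0.0238
```

```bash
python3 -c "
from h import *
to(.4038,-.3352,.25,3)"
```

```text
t 10.6 pos [ 0.4045 -0.3373  0.1118] yaw 3.07 w 0.0238 F [-0.7 -0.   1.1]
 shift [-1.382e+00  1.000e-03 -1.400e-02] in goal axes [-1.382 -0.006 -0.022] turn [ 0.0008  0.0034 -0.0032]
```

arm_command(series=[{"dx": -0.1, "dy": 0, "dz": 0, "wx": 0, "wy": 0, "wz": 0}, {"dx": -0.2, "dy": 0, "dz": 0, "wx": 0, "wy": 0, "wz": 0}, {"dx": -0.25, "dy": 0, "dz": 0, "wx": 0, "wy": 0, "wz": 0}, {"dx": -0.25, "dy": 0, "dz": 0, "wx": 0, "wy": 0, "wz": 0}, {"dx": -0.25, "dy": 0, "dz": 0, "wx": 0, "wy": 0, "wz": 0}, {"dx": -0.25, "dy": 0, "dz": 0, "wx": 0, "wy": 0, "wz": 0}, {"dx": -0.2, "dy": 0, "dz": 0, "wx": 0, "wy": 0, "wz": 0}, {"dx": 0, "dy": 0, "dz": 0, "wx": 0, "wy": 0, "wz": 0}])

```text
t: 11.27
tool_pos: [0.3981, -0.3314, 0.2629]
orientation: [0.508, 0.486, 0.519, -0.487]
ft_force: [1.0, -0.1, -5.6]
width: 0.0237
```

```bash
python3 -c "
from h import *
to(.5417,.0092,.25,-8.3)"
```

```text
t 11.27 pos [ 0.3981 -0.3314  0.2629] yaw 3.1 w 0.0237 F [ 1.  -0.1 -5.6]
 shift [ 0.145  1.619 -3.322] in goal axes [ 0.129  0.929 -3.577] turn [ 0.1266 -0.0057  0.0075]
```

arm_command(series=[{"dx": 0, "dy": 0, "dz": 0, "wx": 0.063, "wy": -0.005, "wz": 0.007}, {"dx": 0, "dy": 0.1, "dz": -0.2, "wx": 0.063, "wy": 0, "wz": 0}, {"dx": 0, "dy": 0.1, "dz": -0.38, "wx": 0, "wy": 0, "wz": 0}, {"dx": 0, "dy": 0.1, "dz": -0.38, "wx": 0, "wy": 0, "wz": 0}, {"dx": 0, "dy": 0.1, "dz": -0.38, "wx": 0, "wy": 0, "wz": 0}, {"dx": 0, "dy": 0.1, "dz": -0.38, "wx": 0, "wy": 0, "wz": 0}, {"dx": 0, "dy": 0.1, "dz": -0.38, "wx": 0, "wy": 0, "wz": 0}, {"dx": 0, "dy": 0.1, "dz": -0.38, "wx": 0, "wy": 0, "wz": 0}, {"dx": 0, "dy": 0.1, "dz": -0.38, "wx": 0, "wy": 0, "wz": 0}, {"dx": 0, "dy": 0, "dz": -0.3, "wx": 0, "wy": 0, "wz": 0}])

```text
t: 12.1
tool_pos: [0.5229, -0.0238, 0.2488]
orientation: [-0.451, -0.536, -0.46, 0.545]
ft_force: [1.4, -0.2, -5.1]
width: 0.0237
```

```bash
python3 -c "
from h import *
to(.5417,.0092,.22,-8.3)"
```

```text
t 12.1 pos [ 0.5229 -0.0238  0.2488] yaw -9.72 w 0.0237 F [ 1.4 -0.2 -5.1]
 shift [ 0.285  0.134 -0.358] in goal axes [ 0.288  0.138 -0.354] turn [-0.0158  0.0008  0.011 ]
```

arm_command(series=[{"dx": 0.1, "dy": 0.13, "dz": -0.3, "wx": -0.015, "wy": 0, "wz": 0.011}, {"dx": 0.1, "dy": 0, "dz": 0, "wx": 0, "wy": 0, "wz": 0}, {"dx": 0, "dy": 0, "dz": 0, "wx": 0, "wy": 0, "wz": 0}, {"dx": 0, "dy": 0, "dz": 0, "wx": 0, "wy": 0, "wz": 0}])

```text
t: 12.43
tool_pos: [0.5391, 0.0138, 0.2211]
orientation: [-0.463, -0.53, -0.469, 0.534]
ft_force: [0.2, -0.8, -5.2]
width: 0.0235
```

```bash
python3 -c "
from h import *
to(.5417,.0092,.205,-8.3)"
```

```text
t 12.43 pos [0.5391 0.0138 0.2211] yaw -7.63 w 0.0235 F [ 0.2 -0.8 -5.2]
 shift [0.161 0.034 0.042] in goal axes [0.161 0.033 0.042] turn [ 0.0074 -0.0011  0.0062]
```

arm_command(series=[{"dx": 0.1, "dy": 0.035, "dz": 0.06, "wx": 0.007, "wy": 0, "wz": 0.006}, {"dx": 0, "dy": 0, "dz": 0, "wx": 0, "wy": 0, "wz": 0}, {"dx": 0, "dy": 0, "dz": 0, "wx": 0, "wy": 0, "wz": 0}])

```text
t: 12.68
tool_pos: [0.5393, 0.0058, 0.2092]
orientation: [-0.46, -0.534, -0.464, 0.536]
ft_force: [0.1, -0.0, -4.8]
width: 0.0238
```

```bash
python3 -c "
from h import *
to(.5424,.0071,.195,-8.3);print(monitor.read_state()['wrist_torque'])"
```

```text
t 12.68 pos [0.5393 0.0058 0.2092] yaw -8.39 w 0.0238 F [ 0.1 -0.  -4.8]
 shift [ 0.142  0.03  -0.017] in goal axes [ 0.142  0.029 -0.017] turn [-0.001  -0.0005  0.0034]
[-0.00339852 -0.02586614  0.0188872 ]
```

arm_command(series=[{"dx": 0.05, "dy": 0.03, "dz": -0.017, "wx": 0, "wy": 0, "wz": 0.003}, {"dx": 0.05, "dy": 0, "dz": 0, "wx": 0, "wy": 0, "wz": 0}, {"dx": 0.05, "dy": 0, "dz": 0, "wx": 0, "wy": 0, "wz": 0}, {"dx": 0.05, "dy": 0, "dz": 0, "wx": 0, "wy": 0, "wz": 0}, {"dx": 0, "dy": 0, "dz": 0, "wx": 0, "wy": 0, "wz": 0}])

```text
t: 13.1
tool_pos: [0.5427, 0.0051, 0.189]
orientation: [0.461, 0.537, 0.461, -0.536]
ft_force: [-0.5, -0.4, -4.3]
width: 0.0238
```

```bash
python3 -c "
from h import *
to(.5424,.0071,.185,-8.3);print(monitor.read_state()['wrist_torque'])"
```

```text
t 13.1 pos [0.5427 0.0051 0.189 ] yaw -8.61 w 0.0238 F [-0.5 -0.4 -4.3]
 shift [ 0.04  -0.006 -0.02 ] in goal axes [ 0.04  -0.006 -0.02 ] turn [-0.0035 -0.0008 -0.0006]
[-0.01382396 -0.00135906  0.00880238]
```

arm_command(series=[{"dx": 0.05, "dy": -0.005, "dz": -0.015, "wx": 0, "wy": 0, "wz": 0}, {"dx": 0.05, "dy": 0, "dz": 0, "wx": 0, "wy": 0, "wz": 0}, {"dx": 0.03, "dy": 0, "dz": 0, "wx": 0, "wy": 0, "wz": 0}, {"dx": 0, "dy": 0, "dz": 0, "wx": 0, "wy": 0, "wz": 0}, {"dx": 0, "dy": 0, "dz": 0, "wx": 0, "wy": 0, "wz": 0}])

```text
t: 13.52
tool_pos: [0.5421, 0.007, 0.1743]
orientation: [0.461, 0.536, 0.461, -0.536]
ft_force: [0.4, 0.7, -6.1]
width: 0.0238
```

```bash
python3 -c "
from h import *
to(.5424,.0071,.172,-8.3);print(monitor.read_state()['wrist_torque'])"
```

```text
t 13.52 pos [0.5421 0.007  0.1743] yaw -8.59 w 0.0238 F [ 0.4  0.7 -6.1]
 shift [ 0.023  0.002 -0.001] in goal axes [ 0.023  0.002 -0.001] turn [-0.0033 -0.0009 -0.0002]
[-0.03269342 -0.04503869  0.04199313]
```

arm_command(series=[{"dx": 0.04, "dy": 0, "dz": 0, "wx": 0, "wy": 0, "wz": 0}, {"dx": 0.04, "dy": 0, "dz": 0, "wx": 0, "wy": 0, "wz": 0}, {"dx": 0.04, "dy": 0, "dz": 0, "wx": 0, "wy": 0, "wz": 0}, {"dx": 0, "dy": 0, "dz": 0, "wx": 0, "wy": 0, "wz": 0}])

```text
t: 13.85
tool_pos: [0.5426, 0.0071, 0.1616]
orientation: [0.461, 0.537, 0.461, -0.535]
ft_force: [-0.3, 0.3, -5.3]
width: 0.0239
```

```bash
python3 -c "
from h import *
to(.5424,.0071,.117,-8.3);print(monitor.read_state()['wrist_torque'])"
```

```text
t 13.85 pos [0.5426 0.0071 0.1616] yaw -8.58 w 0.0239 F [-0.3  0.3 -5.3]
 shift [ 0.446 -0.003  0.001] in goal axes [ 0.446 -0.002  0.001] turn [-0.0032 -0.001  -0.0009]
[-0.02499984 -0.0423941  -0.00957145]
```

arm_command(series=[{"dx": 0.05, "dy": 0, "dz": 0, "wx": 0, "wy": 0, "wz": 0}, {"dx": 0.05, "dy": 0, "dz": 0, "wx": 0, "wy": 0, "wz": 0}, {"dx": 0.05, "dy": 0, "dz": 0, "wx": 0, "wy": 0, "wz": 0}, {"dx": 0.05, "dy": 0, "dz": 0, "wx": 0, "wy": 0, "wz": 0}, {"dx": 0.05, "dy": 0, "dz": 0, "wx": 0, "wy": 0, "wz": 0}, {"dx": 0.05, "dy": 0, "dz": 0, "wx": 0, "wy": 0, "wz": 0}, {"dx": 0.05, "dy": 0, "dz": 0, "wx": 0, "wy": 0, "wz": 0}])

```text
t: 14.43
tool_pos: [0.5435, 0.0069, 0.1257]
orientation: [0.462, 0.537, 0.46, -0.535]
ft_force: [-3.7, -1.8, 6.0]
width: 0.0238
```

```bash
python3 -c "
from h import *
to(.5424,.0071,.117,-8.3);print(monitor.read_state()['wrist_torque'])"
```

```text
t 14.43 pos [0.5435 0.0069 0.1257] yaw -8.59 w 0.0238 F [-3.7 -1.8  6. ]
 shift [ 0.087 -0.012  0.   ] in goal axes [ 0.087 -0.012 -0.   ] turn [-0.0033 -0.0009 -0.0027]
[-0.07082911  0.91366751  0.00910283]
```

arm_command(series=[{"dx": 0.05, "dy": -0.01, "dz": 0, "wx": 0, "wy": 0, "wz": 0}, {"dx": 0.05, "dy": -0.01, "dz": 0, "wx": 0, "wy": 0, "wz": 0}, {"dx": 0.04, "dy": 0, "dz": 0, "wx": 0, "wy": 0, "wz": 0}, {"dx": 0.04, "dy": 0, "dz": 0, "wx": 0, "wy": 0, "wz": 0}])

```text
t: 14.77
tool_pos: [0.5432, 0.0072, 0.1166]
orientation: [0.464, 0.54, 0.458, -0.532]
ft_force: [-12.1, -0.5, 33.8]
width: 0.0236
```

```bash
python3 -c "
from h import *
to(.5424,.0071,.117,-8.3);print(monitor.read_state()['wrist_torque'])"
```

```text
t 14.77 pos [0.5432 0.0072 0.1166] yaw -8.62 w 0.0236 F [-12.1  -0.5  33.8]
 shift [-0.004 -0.008  0.003] in goal axes [-0.004 -0.008  0.003] turn [-0.0035 -0.0019 -0.0081]
[-1.43638104e-01  2.84613880e+00  2.05219143e-03]
```

```bash
python3 -c "
from h import *
c=cap('side','s2'); cap('side','s3'); cap('side','s4')
to(.5424,.0071,.117,-8.3)
u,v=proj('s4',[.5417,.009,.1]).astype(int);print(u,v)
cv2.imwrite('pics/crop5.png',cv2.resize(cv2.imread('pics/s4.png')[max(v-60,0):v+60,u-80:u+80],(800,600),interpolation=3))"
```

```text
t 14.92 pos [0.5432 0.0072 0.1167] yaw -8.61 w 0.0238 F [-9.4  0.3 23.5]
 shift [-0.004 -0.007  0.002] in goal axes [-0.003 -0.007  0.002] turn [-0.0035 -0.0019 -0.0083]
307 191
```

View pics/crop5.png

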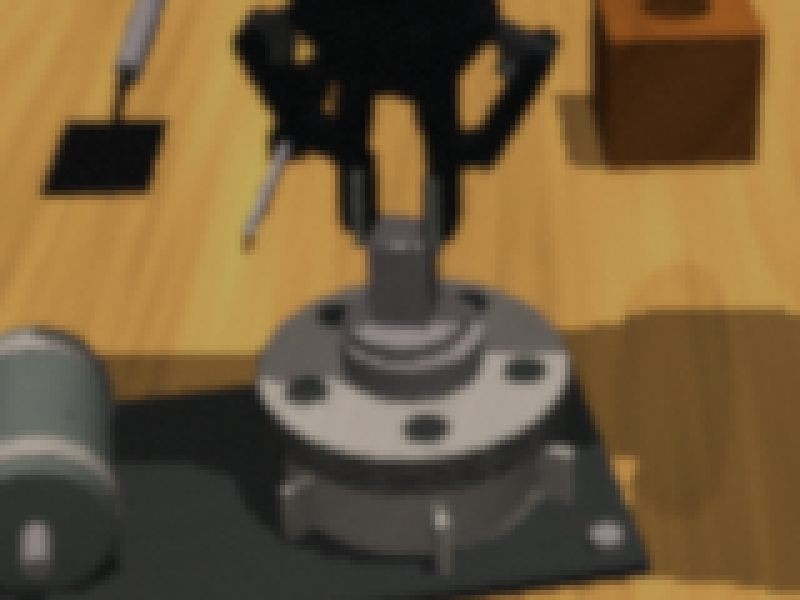

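The picture shows the collar on the hub with the fingers on the head, but the fingertips at (355,238) and (440,240) look high. I'll check that against projections.

```bash
python3 -c "
from h import *
u,v=proj('s4',[.5417,.009,.1]).astype(int)
for n,p in(('headtop',[.5417,.009,.14]),('headtop front',[.5417,.022,.14]),('collartop',[.5417,.009,.098]),('collar front top',[.5417,.036,.098]),('collar front low',[.5417,.036,.09]),('hub front',[.5417,.041,.09]),('hub front low',[.5417,.041,.072]),('tip',[.5555,.009,.1056]),('tip -x',[.528,.009,.1056])): print(n,((proj('s4',p)-[u-80,v-60])*5).round())"
```

```text
headtop [398. 225.]
headtop front [396. 241.]
collartop [402. 306.]
collar front top [398. 342.]
collar front low [399. 357.]
hub front [398. 364.]
hub front low [400. 397.]
tip [370. 292.]
tip -x [432. 292.]
```

```bash
python3 -c "
from h import *
print(bot.nose_length)
for i in range(12):
  imaging.capture('side')
  if i%4==3: to(.5424,.0071,.1168,-8.3)
c=cap('top','top5');a=cv2.imread('pics/top1.png');b=c['pixels']
print([cv2.absdiff(a[y0:y1,x0:x1],b[y0:y1,x0:x1]).mean().round(1) for x0,y0,x1,y1 in((163,152,240,178),(392,150,480,170))])
cv2.imwrite('pics/crop6.png',np.hstack([b[140:310,120:250],b[140:310,390:500]]))"
```

```text
0.011
t 15.12 pos [0.5432 0.0072 0.1167] yaw -8.61 w 0.0236 F [-10.2  -0.4  25.8]
 shift [-0.002 -0.007  0.002] in goal axes [-0.001 -0.007  0.002] turn [-0.0035 -0.0019 -0.0083]
t 15.32 pos [0.5432 0.0072 0.1167] yaw -8.61 w 0.0236 F [-10.9  -0.6  26.1]
 shift [-0.001 -0.008  0.002] in goal axes [-0.001 -0.008  0.002] turn [-0.0035 -0.0019 -0.0083]
t 15.52 pos [0.5432 0.0072 0.1167] yaw -8.61 w 0.0239 F [-10.2  -0.4  24.9]
 shift [-0.002 -0.007  0.002] in goal axes [-0.001 -0.007  0.002] turn [-0.0035 -0.0019 -0.0083]
[np.float64(5.5), np.float64(5.5)]
```

View pics/crop6.png

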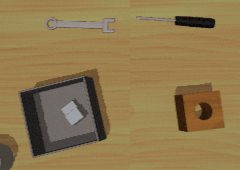

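The push is steady at about 25 N with the position constant. The foam is in the bin at (75,112), the stand is empty, and the wrench and screwdriver are where they started.

```bash
python3 -c "
from h import *
print(workorder.finish_job())"
```

```text
the job is handed in; nothing more can be done
None
```

The foam scrap is in the bin, and the shaft is in the hub with its key in the keyway and its collar down on the face. I handed the job in at about 15.6 s, still gripping and pressing; no verdict is reported.

- **Foam:** I took it off the hub, let it go in the bin and saw it there again in the last top picture.
- **Key and keyway:** I measured the keyway at about −8° in world axes from a wrist picture and pre-turned the shaft to match. The key went in on the way down, so I did not have to feel for the slot.
- **Fully home:** The gripper height read 116.7 mm against an expected 116.8 mm. The head and collar in the side picture matched their projected home positions.
- **Push:** It held at about 25 N net upward on the wrist for 0.6 s, with the finger opening at 23.8 mm. There is also a steady sideways force of about 10 N from a slight misalignment.
- **Other things:** The wrench and screwdriver showed no visible movement.

**Disagreement:** In the side picture the fingertips sit higher on the head than the TCP reading implies, so the grip may be on its upper part. The finger opening also reads 2–5 mm less than the true sizes of the head and the foam. I saw no slip.

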